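Change over the air dryer's desiccant cartridges

TASK

The air dryer's pink cartridge is spent and a dry blue one stands ready in the white drying dock: change them over, so that the blue one is locked home in the dryer and the pink one stands fully down in the dock's well to dry. The dryer's cartridge has a sprung bayonet: push its grip down and turn it anticlockwise to free it, and push down and turn clockwise until it locks to fit one; do not force it round without pushing. The rubber mat is free for putting a cartridge down; keep both cartridges upright and leave the other things on the bench where they are.

Things in the scene. Friction and masses are not known exactly. Their poses are not given: they have to be found in the camera images.
- pot: Air dryer fixed to the bench: grey base 130 x 110 x 10, green round body 72 diameter, aluminium bayonet collar. Origin: on the axis, underside; z up. Brass valves along its +y and -y reach 92 from the axis, 66 high; a gauge along -x reaches 60, 73 high. A locked cartridge has its origin 24 above the bench on this axis and its grip bar along the pot's x; half a turn makes no difference.
- pot_mouth (a point): Centre of the collar's mouth, 102 above the bench, bore 47 diameter. White bars on the rim (pot's +x, -x) mark locked; red bars mark the two lug slots, 13 wide and out to radius 30, on the line 60 degrees (1.05 rad) anticlockwise, seen from above, from the pot's x. A cartridge goes in or out with its bar in line with the slots (within about 4 degrees) and is clear when its underside is above here.
- follower (a joint): Sprung plate inside the dryer that carries the cartridge: 0 = locked height, m, grows upward. It pushes up 8 N at 0 and 1 N per mm more going down. Push a cartridge 5 to 8 mm below locked height (its flange meets the collar at 9) to clear the 4 mm deep catch, then turn 60 degrees: anticlockwise to free it (it rises about 6 mm), clockwise to its stop to lock it (let it rise back to 0).
- spent: Spent cartridge, pink flange and beads, 118 high, about 0.2 kg, locked in the dryer. Origin: centre of its underside, z up. Canister 39 diameter up to 62; neck 44 diameter from 66 to 87; two lugs 8 wide at 66 to 72, along its +x and -x to radius 28.5; flange 62 diameter from 87 to 92; on top a light grey grip bar 50 long (along x), 14 thick, from 92 to 118. Half a turn about z gives the same.
- fresh: Dry cartridge, dark blue flange and beads, same shape, sizes and frame as the spent one; it stands in the dock's well at the start, at any yaw.
- dock: The drying dock, a white box 150 (x) x 130 (y) x 80 high with vents and a grey front panel at -x, fixed to the bench. Origin: centre of its underside.
- dock_well (a point): Centre of the floor of the dock's single round well, 20 above the bench, 15 from the dock's centre towards its +x; the well is 50 diameter, its rim chamfered 4, 60 deep and plain (any yaw), and a cartridge in it stands on this floor with its lugs just above the dock's top.
- mat: Black rubber rest mat 100 x 100 x 3 lying fixed on the bench, free at the start; origin at the centre of its underside.
- torch: Upright gas torch, blue cylinder 60 diameter with a black valve head and steel burner, 230 high in all, loose. Origin: centre of its underside.
- squeeze: White squeeze bottle with a red nozzle, 60 diameter, 200 high, loose, upright. Origin: centre of its underside.
- spool: Spool of solder wire with black flanges, 64 diameter, 58 high, loose, standing on end. Origin: centre of its underside.
- flux: White jar of flux with a green lid, 60 diameter, 65 high, loose. Origin: centre of its underside.
- wrench: Steel wrench 170 long lying on the bench at the far side, loose. Origin: about its middle, underside.
- tape: Yellow tape measure 62 x 34 x 60 high, loose. Origin: centre of its underside.
- coupling: Small brass hose coupling, 22 diameter, 26 high, standing loose on the dock's top near its front edge. Origin: centre of its underside.
Mind the look-alikes: they are no part of the job. What is shaped like the dock but purple is not meant. Leave any yellow look-alike of the fresh alone.

How it is judged:
By the outcome, as a careful person would: the job done as asked, in the order asked, and still so for the second after the job is handed in, with the robot touching nothing.
It also fails if it takes over 72 s, if anything falls off the work surface, if the arm or the gripper's body presses on something with over 40 N, if the wrist force passes 120 N, or if a joint passes its speed limit or range.

ROBOT

A 6-joint arm with a two-finger parallel gripper is mounted at the origin on the work surface. World frame = base frame: x ahead of the robot, y to its left, z up, the work surface at z = 0. Lengths are in m, angles in degrees, forces in N, time in s.
With the tool pointing down it reaches from about 0.4 to 0.825 m from the base axis. Payload 7 kg.
Tool frame: the origin (TCP) lies at the very end of the fingers, on their centre line; the grasp point (between the pads) lies 19 mm behind it (r.hold_point_z is the distance from the TCP to the grasp point, in m); z points along the fingers, y is the line along which they close (so a half turn about z gives the same grasp; the last joint's range is limited). The gripper opens to 88 mm and grips with 3 to 60 N. Pads are 19 mm wide; open, the fingers measure 130 mm over their backs; the gripper's body (78 mm by 193 mm) begins 47 mm behind the grasp point.
Start: joints at [89.33, 20.546, 0.682, 0, -70.136, -16.507], TCP at [0.199, 0.645, 0.227] pointing down, gripper open.
Joint ranges: [-176.03, 176.03], [-82.01, 121.73], [-58.28, 71.71], [-173.87, 95.51], [-174.79, -0.11], [-173.66, 173.66]. Speed limits (degrees/s): [136.94, 136.94, 172.46, 180, 180, 180].

INTERFACE

Orientations are given as [roll, pitch, yaw] about the fixed x, y, z axes, in that order (R = Rz(yaw) Ry(pitch) Rx(roll)).
In Python, from plant import telemetry, vision, workorder, r gives the robot as it stands.
- The arm moves only by the tool move_arm, never from a script. Its argument "plan" is a list of rows, each a list of 7 numbers: the opening, from -1 (shut) to 1 (fully open), so that 0 is half open, then the shift along the world's x, y, z in m, then the turn, a rotation vector about the world's x, y, z in degrees. In form: [[fingers, dx, dy, dz, ax, ay, az], ...]. A call has 1 to 20 rows; each row shifts and turns the commanded pose from where the row before left it; what a row does not reach is not made up. A row lasts 1/8 s, in which the tool goes at most 62.5 mm and 10.7 degrees, less where a joint would pass 70% of its speed; a pose out of reach is approached as far as the arm can. A call is refused whole if a number of a shift passes 0.0625 or a number of a turn 10.7, either way. A call with a gripper value outside its range is refused whole. The fingers move at their own pace and stop on an object; "force" is the grip in N (left out, the last holds). Time passes only in rows, so rows that do not move let the fingers close. It gives the time, the measured TCP pose, the force, the opening and the grip force at its end, in the units of the state.
- telemetry.get_state(): the state, without advancing time (a new reading comes with each control period).
- vision.capture(name): name is "side" or "top" or "wrist"; returns a dict with "img" (420x560x3 uint8, red, green, blue), "depth" (420x560 float32, m along the optical axis (not along the pixel's ray), 0 where there is no reading), "intrinsics" (3x3 intrinsics, pixels), "R" (3x3) and "t" (3): a world point X has camera coordinates R X + t. Camera axes: x right, y down, z forward; pixel columns grow to the right and rows downward; lengths in m; the calibration is good to about 2 mm. A picture is of the moment at which its call begins.
- workorder.close_job(): hands the job in; it is judged then, once.
The state is a dict: "time_s": time; "joints": joint angles; "qd": joint speeds; "joint_torque": joint torques, N m; "tcp_pos": TCP position; "eef_rot": TCP orientation; "contact_force": force on the tool from outside, world axes, zero at the start; "moment": the same for the moment, N m; "gripper_width": finger opening in m; "gripper_force": force on a finger pad.
Only numpy, scipy, OpenCV 4.12 (cv2) and the standard library are available. Lean on these libraries where they do the work, as an engineer would, in place of code of your own. Each camera call takes 0.05 s, during which the arm holds its last target. There are 200 camera calls.

## Working session

There is one attempt and no reset: what is moved stays moved. The work goes in short steps, Python scripts to look and compute and a tool call to move; the robot and the scene stay as the last step left them, time stands still between calls to the robot, and variables do not carry over. Pictures are saved under pics/ and viewed, at most 10 in all, crops included, and the job is handed in when it is done.

Besides the shell and the picture viewer there is one more tool, called after "Emit:" as name(argument=value, ...) on one line, values as JSON. move_arm: Moves the arm, as the interface text tells. Its arguments: {"type":"object","properties":{"plan":{"type":"array"},"force":{"type":"number"}},"required":["plan"]}

```bash
mkdir -p pics; ls; python3 - <<'E'
from plant import telemetry, vision, r
import cv2,numpy as np
for n in("top","side"):
    c=vision.capture(n); np.savez(f"{n}.npz",**c); cv2.imwrite(f"pics/{n}0.png",cv2.cvtColor(cv2.resize(c["img"],(784,588)),cv2.COLOR_RGB2BGR))
    print(n,c["intrinsics"],c["R"],c["t"])
print(r.hold_point_z,telemetry.get_state())
E
```

```text
pics
top [[506.27697602   0.         270.33225669]
 [  0.         506.27697602 212.47521098]
 [  0.           0.           1.        ]] [[ 7.65074766e-03 -9.99970698e-01 -2.64012589e-04]
 [-9.94571267e-01 -7.58203646e-03 -1.03781055e-01]
 [ 1.03776012e-01  1.05658200e-03 -9.94600132e-01]] [0.00186103 0.48710641 1.3709737 ]
side [[472.47752038   0.         282.49597663]
 [  0.         472.47752038 209.81579915]
 [  0.           0.           1.        ]] [[-0.95798181 -0.28626119  0.0180383 ]
 [-0.22477908  0.71018992 -0.66716163]
 [ 0.17817186 -0.64318334 -0.74469455]] [0.4692741  0.18491774 1.13267846]
0.0188 {'time_s': 0.1, 'joints': array([ 8.93282133e+01,  2.05862412e+01,  6.39772927e-01, -1.74823081e-02,
       -7.01359139e+01, -1.65072769e+01]), 'qd': array([-0.0135894 , -0.07898769,  0.11704359,  0.09649494, -0.03699799,
       -0.06547866]), 'joint_torque': array([-2.36485401e-03, -5.84164917e+01,  2.93753242e+01,  7.01558724e+00,
        1.01794774e-02, -6.20389278e-05]), 'tcp_pos': array([0.19926133, 0.64446667, 0.22573518]), 'eef_rot': array([ 1.79916343e+02, -7.65180915e-03, -1.71850102e+01]), 'contact_force': array([ 0.11723193, -0.40992974, -0.41102741]), 'moment': array([-0.0182397 , -0.02261845, -0.00113015]), 'gripper_force': 0.0, 'gripper_width': 0.08714314766223044}
```

View pics/top0.png

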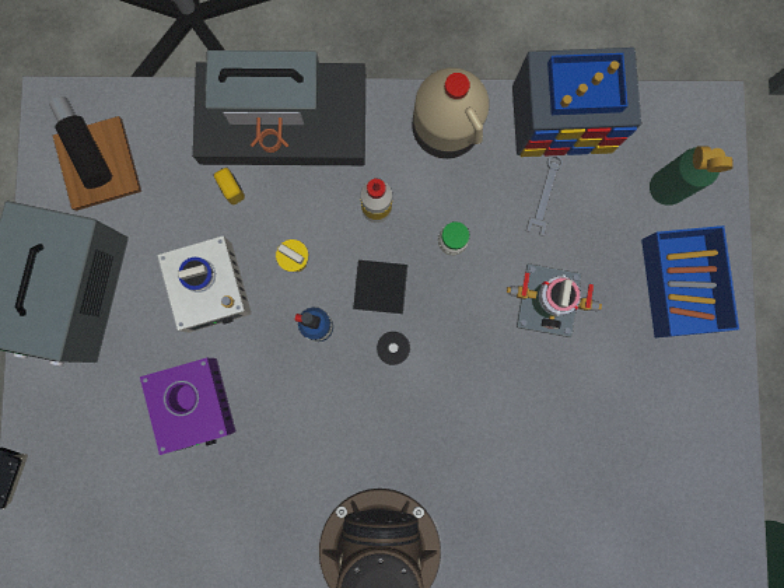

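View pics/side0.png

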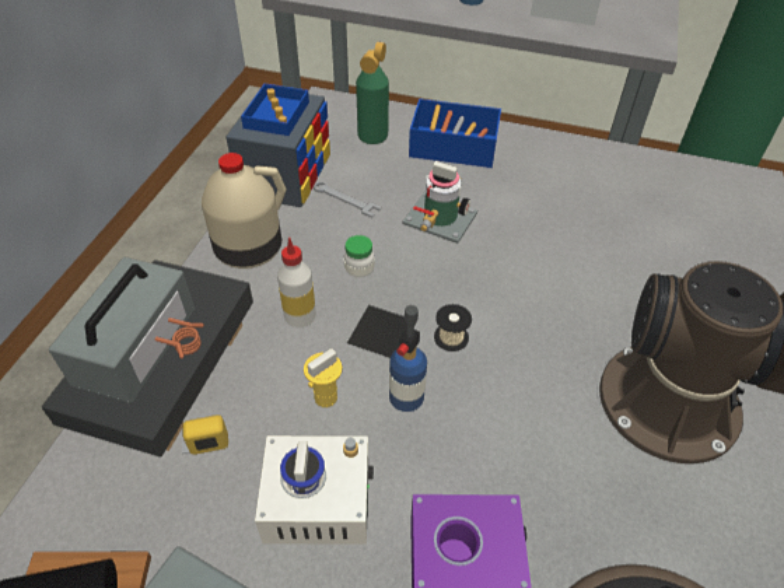

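The top view shows these things:
- **White dock:** at (200,283), with the blue-flanged cartridge in it at (195,273).
- **Dryer:** at (548,298), with the pink-flanged cartridge and its bar at (566,291).
- **Mat:** at (381,286).
- **Look-alikes to leave alone:** the purple dock at (187,405) and the yellow cartridge at (291,255).

Next I'll measure these and take an enlarged crop to confirm them.

```bash
cat > h.py <<'E'
import numpy as np,cv2
def cloud(c):
    d=c["depth"]; K=c["intrinsics"]; v,u=np.mgrid[:d.shape[0],:d.shape[1]]
    P=np.stack([(u-K[0,2])/K[0,0]*d,(v-K[1,2])/K[1,1]*d,d],-1)
    W=(P-c["t"])@c["R"]; W[d==0]=np.nan
    return W
def rect(p):
    (cx,cy),(w,h),a=cv2.minAreaRect((p[:,:2]*1000).astype(np.float32))
    if w<h: w,h,a=h,w,a+90
    return np.round([cx,cy,w,h,(a+90)%180-90],1),len(p)
def sel(W,cx,cy,rad,z0,z1):
    m=(np.hypot(W[...,0]-cx,W[...,1]-cy)<rad)&(W[...,2]>z0)&(W[...,2]<z1)
    return m
E
python3 - <<'E'
from h import *
for n in("top","side"):
    c=np.load(n+".npz"); W=cloud(c)
    if n=="top":
        for k,(u,v) in dict(fresh=(195,273),spent=(566,291),mat=(381,286),pur=(187,405)).items():
            print(k,np.round(W[int(v/1.4),int(u/1.4)],4))
        f=W[int(273/1.4),int(195/1.4)];s=W[int(291/1.4),int(566/1.4)]
        a=c["img"][150:250,95:195];b=c["img"][165:265,340:440]
        cv2.imwrite("pics/crop.png",cv2.cvtColor(cv2.resize(np.hstack([a,b]),(800,400),interpolation=2),cv2.COLOR_RGB2BGR))
    for nm,q,z in(("fresh",f,.138),("spent",s,.142)):
        p=W[sel(W,q[0],q[1],.05,z-.008,z+.008)]; print(n,nm,rect(p),np.round(np.median(p[:,2]),4),p.mean(0).round(4))
    m=sel(W,f[0],f[1],.13,.074,.086); print(n,"docktop",rect(W[m]))
    m=(c["img"].max(-1)<50)&sel(W,.52,0,.12,-.01,.012); print(n,"mat",rect(W[m]),W[m].mean(0))
    m=sel(W,s[0],s[1],.12,.005,.018); print(n,"base",rect(W[m]))
E
```

```text
fresh [0.5175 0.34   0.1376]
spent [ 0.4914 -0.3325  0.1418]
mat [0.5127 0.0011 0.0087]
pur [0.2752 0.3777 0.0224]
top fresh (array([521.5, 347.2,  50.6,  15. , -73.4]), 114) 0.1363 [0.5212 0.3461 0.1367]
top spent (array([ 487.2, -334.4,   49.4,   15.4,  -11. ]), 115) 0.1408 [ 0.4869 -0.3331  0.1407]
top docktop (array([508.2, 344.2, 151.4, 131.5,  16.7]), 2188)
top mat (array([512.6,   3.6,  98. ,  97.9,  -5.3]), 1193) [0.51245019 0.00349929 0.00254998]
top base (array([ 492. , -337.2,  224.5,  223.4,   64.3]), 924)
side fresh (array([524.1, 348.1,  49.3,  14.6, -73.3]), 199) 0.1385 [0.523  0.3494 0.1382]
side spent (array([ 489.7, -333.1,   50.4,   16.2,   -8.7]), 99) 0.1415 [ 0.4893 -0.3312  0.1409]
side docktop (array([511.1, 343.1, 150.5, 133.8,  17. ]), 3723)
side mat (array([482.1,   6.6, 162.7,  94.6,  -4. ]), 248) [ 0.50193344 -0.00076451  0.00470485]
side base (array([ 496.3, -323. ,  214.7,  206.3,  -86.1]), 625)
```

View pics/crop.png

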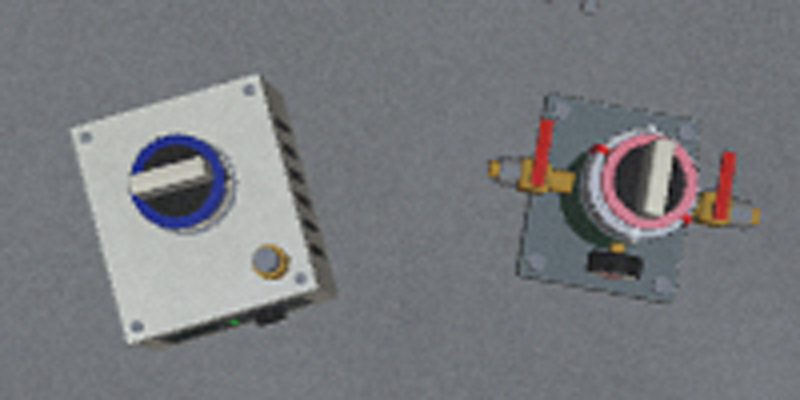

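The crop confirms the targets: white dock with the blue cartridge at (180,180), and pink in the dryer at (655,175). Next I'll check the obstacles along the route.

```bash
python3 - <<'E'
from h import *
c=np.load("top.npz"); W=cloud(c)
for k,(u,v) in dict(torchv=(303,320),torch=(316,324),sq=(376,187),yel=(291,255),coup=(228,302),spool=(393,348),flux=(455,234),caseLR=(97,358),caseUR=(125,238),casetopLR=(62,355),casetopUR=(90,225)).items():
    print(k,np.round(W[int(v/1.4),int(u/1.4)],3))
# height map coarse (max z) x rows, y cols
for x in np.arange(.15,.75,.05):
    print("%.2f"%x,[int(1000*np.nanmax(np.where((abs(W[...,0]-x)<.025)&(abs(W[...,1]-y)<.025),W[...,2],0))) for y in np.arange(.7,-.5,-.05)])
E
```

```text
torchv [0.428 0.132 0.235]
torch [0.425 0.117 0.17 ]
sq [0.669 0.013 0.185]
yel [0.555 0.17  0.122]
coup [0.469 0.286 0.111]
spool [ 0.388 -0.021  0.06 ]
flux [ 0.608 -0.142  0.062]
caseLR [0.366 0.561 0.011]
caseUR [0.603 0.513 0.02 ]
casetopLR [0.368 0.561 0.167]
casetopUR [0.599 0.52  0.174]
0.15 [7, 6, 7, 339, 7, 8, 8, 8, 8, 8, 8, 8, 9, 6, 8, 8, 7, 10, 11, 6, 12, 7, 7, 8]
0.20 [7, 6, 318, 339, 8, 9, 88, 84, 86, 7, 6, 11, 8, 9, 10, 8, 7, 7, 7, 8, 6, 9, 7, 10]
0.25 [9, 8, 8, 9, 10, 83, 88, 87, 86, 7, 8, 9, 8, 7, 8, 7, 9, 7, 8, 7, 7, 8, 7, 8]
0.30 [8, 8, 9, 8, 7, 86, 87, 88, 87, 10, 7, 8, 6, 10, 8, 6, 8, 10, 8, 6, 7, 7, 10, 7]
0.35 [94, 172, 175, 175, 7, 85, 86, 87, 83, 9, 7, 8, 7, 9, 64, 65, 8, 8, 7, 7, 6, 9, 6, 7]
0.40 [138, 176, 176, 176, 8, 9, 85, 85, 9, 7, 7, 230, 231, 8, 65, 63, 8, 7, 7, 9, 7, 17, 9, 9]
0.45 [166, 201, 203, 176, 7, 7, 87, 85, 110, 86, 7, 234, 233, 11, 10, 9, 7, 6, 11, 13, 141, 146, 73, 44]
0.50 [170, 195, 202, 175, 7, 6, 86, 143, 137, 86, 7, 11, 9, 11, 9, 11, 8, 6, 9, 69, 141, 146, 71, 8]
0.55 [174, 178, 199, 176, 171, 81, 109, 140, 139, 7, 121, 123, 7, 10, 10, 8, 8, 6, 8, 8, 66, 98, 17, 8]
0.60 [173, 176, 176, 176, 174, 9, 76, 83, 86, 7, 114, 97, 7, 7, 10, 7, 70, 72, 10, 7, 11, 7, 6, 11]
0.65 [170, 175, 173, 10, 7, 8, 7, 9, 6, 8, 7, 7, 7, 173, 199, 6, 31, 69, 6, 7, 12, 11, 6, 6]
0.70 [10, 25, 99, 103, 29, 7, 11, 61, 67, 7, 7, 9, 6, 168, 173, 7, 7, 8, 7, 8, 10, 14, 6, 7]
```

Emit:
move_arm(plan=[[1,0.017,-0.041,0.008,0,0,-4.7],[1,0.017,-0.041,0.008,0,0,-4.7],[1,0.017,-0.041,0.008,0,0,-4.7],[1,0.017,-0.041,0.008,0,0,-4.7],[1,0.017,-0.041,0.008,0,0,-4.7],[1,0.017,-0.041,0.004,0,0,-4.7],[1,0.037,-0.009,0,0,0,-4.7],[1,0.037,-0.009,0,0,0,-4.7],[1,0.037,-0.009,0,0,0,-4.7],[1,0.037,-0.009,0,0,0,-4.7],[1,0.037,-0.009,0,0,0,-4.7],[1,0.037,-0.006,0,0,0,-4.7],[1,0,0,0,0,0,0],[1,0,0,0,0,0,0]], force=40)

```text
time_s: 1.85
tcp_pos: [0.523, 0.3476, 0.2699]
eef_rot: [179.9, -0.0, -73.6]
contact_force: [-0.7, 0.3, -0.1]
gripper_width: 0.0874
gripper_force: 0.0
```

```bash
cat >> h.py <<'E'
def look(name,q,z,fn=None,rad=.05):
    from plant import telemetry, vision
    c=vision.capture(name); W=cloud(c); p=W[sel(W,q[0],q[1],rad,z-.008,z+.008)]
    if fn: cv2.imwrite(fn,cv2.cvtColor(c["img"],cv2.COLOR_RGB2BGR))
    s=telemetry.get_state(); print(s["time_s"],s["tcp_pos"].round(4),s["eef_rot"].round(2))
    if len(p)>5: print(rect(p),p.mean(0).round(4))
    return c,W
E
python3 - <<'E'
from h import *
c,W=look("wrist",(.523,.348),.138,"pics/w1.png")
m=sel(W,.523,.348,.06,.105,.117); print("flange",rect(W[m]))
E
```

```text
1.9 [0.5227 0.3478 0.2703] [ 1.7996e+02 -1.0000e-02 -7.3540e+01]
(array([522.2, 347.1,  48.9,  13.2, -73.8]), 667) [0.5227 0.3462 0.1372]
flange (array([522.7, 347.1,  60.7,  60.4,  15.1]), 1819)
```

View pics/w1.png

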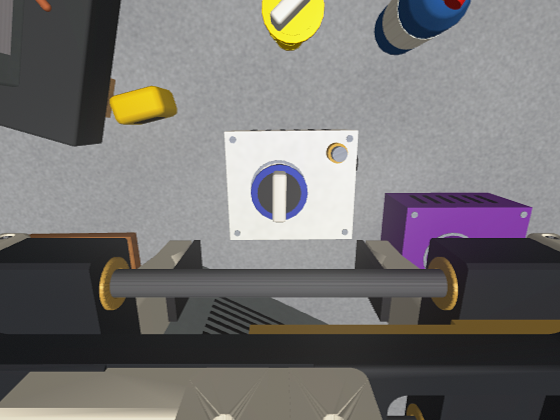

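The wrist view shows the blue cartridge at (279,192), in line with the fingers. I'll descend and grip it.

Emit:
move_arm(plan=[[0.3,0,-0.001,-0.03,0,0,0],[0.3,0,0,-0.04,0,0,0],[0.3,0,0,-0.04,0,0,0],[0.2,0,0,-0.03,0,0,0],[0.2,0,0,-0.015,0,0,0],[0,0,0,0,0,0,0],[-1,0,0,0,0,0,0],[-1,0,0,0,0,0,0],[-1,0,0,0,0,0,0],[-1,0,0,0,0,0,0],[-1,0,0,0,0,0,0],[-1,0,0,0,0,0,0]], force=40)

```text
time_s: 3.4
tcp_pos: [0.5236, 0.347, 0.116]
eef_rot: [-180.0, 0.0, -73.6]
contact_force: [-0.2, -0.3, 3.8]
gripper_width: 0.0138
gripper_force: 40.0
```

Emit:
move_arm(plan=[[-1,0,0,0.01,0,0,0],[-1,0,0,0.03,0,0,0],[-1,0,0,0.04,0,0,0],[-1,0,0,0.04,0,0,0],[-1,0,0,0.03,0,0,0],[-1,0.002,-0.03,0,0,0,0],[-1,0.002,-0.05,0,0,0,0],[-1,0.002,-0.05,0,0,0,0],[-1,0,-0.05,0,0,0,0],[-1,0,-0.05,0,0,0,0],[-1,-0.005,-0.05,0,0,0,0],[-1,-0.006,-0.04,0,0,0,0],[-1,-0.006,-0.023,0,0,0,0],[-1,0,0,-0.02,0,0,0],[-1,0,0,-0.04,0,0,0],[-1,0,0,-0.05,0,0,0],[-1,0,0,-0.03,0,0,0],[-1,0,0,-0.015,0,0,0],[-1,0,0,-0.009,0,0,0],[-1,0,0,0,0,0,0]])

```text
time_s: 5.9
tcp_pos: [0.5124, 0.0037, 0.1017]
eef_rot: [180.0, -0.0, -73.6]
contact_force: [-0.2, -0.1, -1.5]
gripper_width: 0.0137
gripper_force: 40.0
```

Emit:
move_arm(plan=[[-1,0,0,-0.0015,0,0,0],[-1,0,0,-0.001,0,0,0],[-1,0,0,0,0,0,0]])

```text
time_s: 6.28
tcp_pos: [0.5125, 0.004, 0.0994]
eef_rot: [-180.0, 0.0, -73.6]
contact_force: [-0.2, -0.1, -1.1]
gripper_width: 0.0137
gripper_force: 40.0
```

Emit:
move_arm(plan=[[-1,0,0,-0.001,0,0,0],[0,0,0,0,0,0,0],[0,0,0,0,0,0,0],[0,0,0,0,0,0,0],[0,0,0,0.02,0,0,0],[0,0,0,0.05,0,0,0],[0,0,-0.02,0.05,0,0,-9.7],[0,-0.002,-0.035,0.05,0,0,-9.7],[0,-0.002,-0.035,0,0,0,-9.7],[0,-0.002,-0.035,0,0,0,-9.7],[0,-0.003,-0.035,0,0,0,-9.7],[0,-0.003,-0.035,0,0,0,-9.7],[0,-0.003,-0.035,0,0,0,-9.7],[0,-0.003,-0.035,0,0,0,-9.7],[0,-0.002,-0.035,0,0,0,-9.7],[0,-0.002,-0.02,0,0,0,-9.7],[0,-0.002,-0.0175,0,0,0,-9.7],[0,0,0,0,0,0,-9.3],[0,0,0,0,0,0,0],[0,0,0,0,0,0,0]])

```text
time_s: 8.78
tcp_pos: [0.4884, -0.3335, 0.268]
eef_rot: [180.0, -0.0, 170.6]
contact_force: [-0.4, -0.5, 0.2]
gripper_width: 0.0436
gripper_force: 0.0
```

```bash
python3 - <<'E'
from h import *
c,W=look("wrist",(.4885,-.3335),.142)
m=sel(W,.4885,-.3335,.04,.109,.121); print("flange",rect(W[m]))
from plant import telemetry; print(telemetry.get_state()["joints"].round(1))
c,W=look("top",(.5125,.0035),.121)
E
```

```text
8.825 [ 0.4884 -0.3334  0.2681] [-180.      0.    170.61]
(array([ 487.8, -333.5,   49.6,   13.9,   -9.7]), 714) [ 0.4868 -0.3334  0.1414]
flange (array([ 487.6, -333.5,   61.4,   59.8,   80.5]), 1871)
[-15.4  11.3  -6.6   0.  -72.1 -84. ]
8.875 [ 0.4884 -0.3334  0.2681] [180.     0.   170.58]
(array([511.7,   4.8,  49.8,  14.5, -73.7]), 107) [0.5112 0.0047 0.1202]
```

Emit:
move_arm(plan=[[0,-0.0005,0,-0.04,0,0,0],[0,0,0,-0.05,0,0,0],[0,0,0,-0.035,0,0,0],[0,0,0,-0.018,0,0,0],[0,0,0,-0.005,0,0,0],[0,0,0,0,0,0,0],[-1,0,0,0,0,0,0],[-1,0,0,0,0,0,0],[-1,0,0,0,0,0,0],[-1,0,0,0,0,0,0],[-1,0,0,-0.002,0,0,0],[-1,0,0,-0.002,0,0,0],[-1,0,0,-0.002,0,0,0],[-1,0,0,-0.001,0,0,0],[-1,0,0,0,0,0,0]], force=55)

```text
time_s: 10.75
tcp_pos: [0.4884, -0.3344, 0.1148]
eef_rot: [-179.9, 0.1, 170.5]
contact_force: [-3.1, -1.2, 11.0]
gripper_width: 0.0136
gripper_force: 55.0
```

Emit:
move_arm(plan=[[-1,0,0,-0.0015,0,0,0],[-1,0,0,0,0,0,0],[-1,0,0,0,0,0,0]])

```text
time_s: 11.12
tcp_pos: [0.4884, -0.3345, 0.1136]
eef_rot: [-179.9, 0.1, 170.5]
contact_force: [-2.5, -0.4, 12.3]
gripper_width: 0.0137
gripper_force: 55.0
```

Emit:
move_arm(plan=[[-1,0,0,0,0,0,5],[-1,0,0,0,0,0,5],[-1,0,0,0,0,0,5],[-1,0,0,0,0,0,5]])

```text
time_s: 11.62
tcp_pos: [0.4893, -0.3345, 0.1138]
eef_rot: [-179.8, 0.2, -169.4]
contact_force: [-1.4, -0.2, 12.7]
gripper_width: 0.0138
gripper_force: 55.0
```

Emit:
move_arm(plan=[[-1,0,0,0,0,0,5],[-1,0,0,0,0,0,5],[-1,0,0,0,0,0,5],[-1,0,0,0,0,0,5],[-1,0,0,0,0,0,5],[-1,0,0,0,0,0,5],[-1,0,0,0,0,0,5],[-1,0,0,0,0,0,5],[-1,0,0,0,0,0,0]])

```text
time_s: 12.75
tcp_pos: [0.4891, -0.3344, 0.1138]
eef_rot: [-179.8, 0.0, -129.5]
contact_force: [-0.8, 0.8, 13.7]
gripper_width: 0.0138
gripper_force: 55.0
```

```bash
python3 - <<'E'
from plant import telemetry; s=telemetry.get_state(); print(s["moment"],s["joints"].round(1))
E
```

```text
[ 0.35007678  0.62174277 -0.01940895] [-15.4  18.3 -18.7   0.1 -52.9 -24.1]
```

Emit:
move_arm(plan=[[-1,0,0,0.003,0,0,0],[-1,0,0,0.004,0,0,0],[-1,0,0,0.005,0,0,0],[-1,0,0,0.006,0,0,0],[-1,0,0,0.006,0,0,0],[-1,0,0,0,0,0,0]])

```text
time_s: 13.5
tcp_pos: [0.4877, -0.3335, 0.1356]
eef_rot: [180.0, 0.0, -129.6]
contact_force: [-0.4, 0.5, -1.9]
gripper_width: 0.0142
gripper_force: 55.0
```

Emit:
move_arm(plan=[[-1,0,0,0.02,0,0,0],[-1,0,0,0.04,0,0,0],[-1,0,0,0.05,0,0,0],[-1,0,0.02,0.04,0,0,0],[-1,0.005,0.04,0,0,0,5],[-1,0.005,0.05,0,0,0,5],[-1,0.005,0.05,0,0,0,5],[-1,0.005,0.05,0,0,0,5],[-1,0.005,0.05,0,0,0,5],[-1,0.005,0.05,0,0,0,5],[-1,0.005,0.05,0,0,0,5],[-1,0.005,0.05,0,0,0,5],[-1,0,0.05,0,0,0,5],[-1,0,0.05,0,0,0,5],[-1,0,0.05,0,0,0,5],[-1,0,0.05,0,0,0,1],[-1,-0.002,0.04,0,0,0,0],[-1,-0.002,0.0305,0,0,0,0],[-1,0,0,0,0,0,0],[-1,0,0,0,0,0,0]])

```text
time_s: 16.0
tcp_pos: [0.5237, 0.3464, 0.2852]
eef_rot: [180.0, -0.0, -73.6]
contact_force: [-0.8, -0.3, -2.0]
gripper_width: 0.0136
gripper_force: 55.0
```

```bash
python3 - <<'E'
from h import *
c,W=look("wrist",(.523,.348),.286,"pics/w2.png")
m=sel(W,.523,.348,.13,.074,.086); print("docktop",rect(W[m]))
E
```

```text
16.05 [0.5239 0.3461 0.2855] [ 1.7998e+02 -2.0000e-02 -7.3610e+01]
(array([529.3, 328.4,  58.9,  24.2,  15.9]), 2620) [0.5292 0.3292 0.2816]
docktop (array([508.6, 344.5, 150.4, 130.4,  17. ]), 8512)
```

View pics/w2.png

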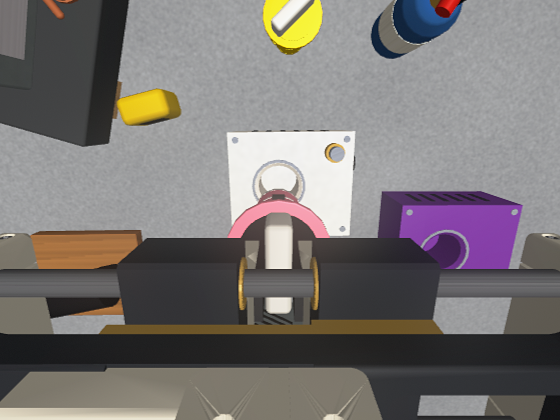

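The wrist view shows the pink cartridge lined up with the empty well at (279,180). I'll lower it in.

Emit:
move_arm(plan=[[-1,0,0.001,-0.03,0,0,0],[-1,0,0,-0.05,0,0,0],[-1,0,0,-0.04,0,0,0],[-1,0,0,-0.025,0,0,0],[-1,0,0,-0.015,0,0,0],[-1,0,0,-0.007,0,0,0],[-1,0,0,-0.001,0,0,0],[-1,0,0,0,0,0,0]])

```text
time_s: 17.05
tcp_pos: [0.5243, 0.3483, 0.1186]
eef_rot: [-179.9, 0.0, -73.6]
contact_force: [-0.1, 0.2, -1.7]
gripper_width: 0.0134
gripper_force: 55.0
```

Emit:
move_arm(plan=[[-1,0,0,-0.0015,0,0,0],[-1,0,0,-0.0015,0,0,0],[-1,0,0,0,0,0,0],[-1,0,0,0,0,0,0]])

```text
time_s: 17.55
tcp_pos: [0.5245, 0.3484, 0.1165]
eef_rot: [-179.9, 0.0, -73.5]
contact_force: [-1.8, -2.5, 8.4]
gripper_width: 0.0135
gripper_force: 55.0
```

Emit:
move_arm(plan=[[0,0,0,0,0,0,0],[0,0,0,0,0,0,0],[0,0,0,0,0,0,0],[0,0,0,0.02,0,0,0],[0,0,0,0.05,0,0,0],[0,0,0,0.05,0,0,0],[0,0,0,0.035,0,0,0],[0,0,0,0,0,0,0]])

```text
time_s: 18.55
tcp_pos: [0.525, 0.3488, 0.2731]
eef_rot: [-179.7, 0.2, -73.6]
contact_force: [0.1, 0.1, -1.2]
gripper_width: 0.044
gripper_force: 0.0
```

```bash
python3 - <<'E'
from h import *
c,W=look("wrist",(.523,.348),.138)
m=sel(W,.523,.348,.06,.105,.117); print("flange",rect(W[m]),W[m][:,2].mean())
look("wrist",(.5125,.0035),.121)
E
```

```text
18.6 [0.5241 0.3483 0.2708] [-1.7988e+02  9.0000e-02 -7.3580e+01]
(array([525.3, 348.6,  49.7,  13.4, -73.2]), 670) [0.5255 0.3476 0.1371]
flange (array([525. , 347.7,  61.1,  59.7,  17.8]), 1787) 0.11193522384066089
18.65 [0.5236 0.3478 0.2693] [ 1.7999e+02  2.0000e-02 -7.3590e+01]
```

Pink is fully down: its bar reads 0.137, the same as blue did there. Next I'll fetch the blue one.

Emit:
move_arm(plan=[[0,0,-0.03,0,0,0,0],[0,0,-0.05,0,0,0,0],[0,0,-0.05,0,0,0,0],[0,0,-0.05,0,0,0,0],[0,-0.004,-0.05,0,0,0,0],[0,-0.004,-0.05,0,0,0,0],[0,-0.004,-0.04,0,0,0,0],[0,0,-0.0235,0,0,0,0],[0,0,0,0,0,0,0],[0,0,0,0,0,0,0]])

```text
time_s: 19.9
tcp_pos: [0.5114, 0.0041, 0.2689]
eef_rot: [179.9, 0.0, -73.6]
contact_force: [-1.0, 0.2, -0.5]
gripper_width: 0.0436
gripper_force: 0.0
```

```bash
python3 - <<'E'
from h import *
look("wrist",(.5125,.0035),.121)
E
```

```text
19.95 [0.5115 0.0045 0.269 ] [179.95   0.   -73.57]
(array([512.4,   4.6,  49.3,  13.5, -73.1]), 604) [0.5124 0.0035 0.1203]
```

Emit:
move_arm(plan=[[0,0.0005,0,-0.03,0,0,0],[0,0,0,-0.05,0,0,0],[0,0,0,-0.05,0,0,0],[0,0,0,-0.025,0,0,0],[0,0,0,-0.015,0,0,0],[0,0,0,0,0,0,0],[-1,0,0,0,0,0,0],[-1,0,0,0,0,0,0],[-1,0,0,0,0,0,0],[-1,0,0,0,0,0,0],[-1,0,0,0.02,0,0,0],[-1,0,0,0.04,0,0,0],[-1,0,0,0.05,0,0,0],[-1,0,0,0.05,0,0,0],[-1,0,0,0.027,0,0,0]], force=55)

```text
time_s: 21.82
tcp_pos: [0.5128, 0.0044, 0.2893]
eef_rot: [-179.8, 0.0, -73.6]
contact_force: [0.4, 0.4, -2.0]
gripper_width: 0.0133
gripper_force: 55.0
```

Emit:
move_arm(plan=[[-1,-0.001,-0.02,0,0,0,-5],[-1,-0.002,-0.04,0,0,0,-5],[-1,-0.003,-0.04,0,0,0,-5],[-1,-0.003,-0.04,0,0,0,-5],[-1,-0.003,-0.04,0,0,0,-5],[-1,-0.003,-0.04,0,0,0,-5],[-1,-0.003,-0.04,0,0,0,-5],[-1,-0.003,-0.03,0,0,0,-5],[-1,-0.002,-0.02,0,0,0,-5],[-1,-0.001,-0.0185,0,0,0,-5],[-1,0,-0.01,0,0,0,-6],[-1,0,0,0,0,0,0],[-1,0,0,0,0,0,0]])

```text
time_s: 23.45
tcp_pos: [0.4882, -0.3337, 0.2863]
eef_rot: [180.0, 0.0, -129.5]
contact_force: [-0.3, -0.3, -1.7]
gripper_width: 0.0138
gripper_force: 55.0
```

```bash
python3 - <<'E'
from h import *
from plant import telemetry
s=telemetry.get_state(); print(s["tcp_pos"],s["eef_rot"])
c,W=look("wrist",(.4877,-.3335),.286,"pics/w3.png")
p=W[sel(W,.4877,-.3335,.045,.097,.107)]; print(len(p)); 
if len(p)>5: print(rect(p))
look("top",(.4877,-.3335),.307)
E
```

```text
[ 0.48820058 -0.33373341  0.28628246] [ 1.79966966e+02  3.88441081e-03 -1.29453498e+02]
23.5 [ 0.4883 -0.3337  0.2864] [ 1.7998e+02  1.0000e-02 -1.2946e+02]
(array([ 476.5, -347.5,   59. ,   24.1,  -39.7]), 2562) [ 0.4765 -0.347   0.282 ]
1298
(array([ 482.2, -340.2,   73.4,   60.6,  -39.1]), 1298)
23.55 [ 0.4883 -0.3336  0.2866] [ 1.7999e+02  1.0000e-02 -1.2947e+02]
```

View pics/w3.png

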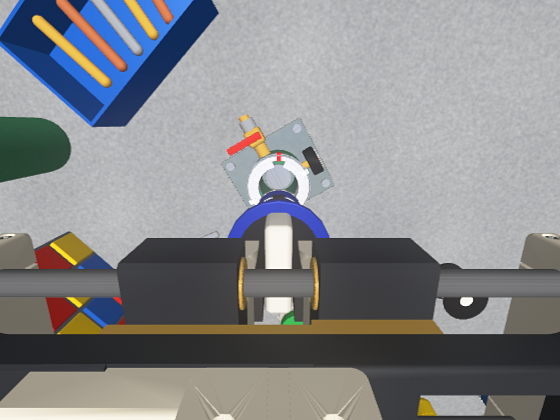

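The wrist view shows the red slot bar at (279,157), in line with the grip bar. I'll insert slowly.

Emit:
move_arm(plan=[[-1,-0.0005,0,-0.03,0,0,0],[-1,0,0,-0.05,0,0,0],[-1,0,0,-0.03,0,0,0],[-1,0,0,-0.02,0,0,0],[-1,0,0,-0.01,0,0,0],[-1,0,0,-0.006,0,0,0],[-1,0,0,0,0,0,0]])

```text
time_s: 24.42
tcp_pos: [0.4881, -0.3341, 0.1409]
eef_rot: [-180.0, 0.0, -129.6]
contact_force: [0.8, -0.1, -1.5]
gripper_width: 0.0136
gripper_force: 55.0
```

Emit:
move_arm(plan=[[-1,0,0,-0.004,0,0,0],[-1,0,0,-0.004,0,0,0],[-1,0,0,-0.004,0,0,0],[-1,0,0,0,0,0,0]])

```text
time_s: 24.92
tcp_pos: [0.4878, -0.3341, 0.1283]
eef_rot: [180.0, -0.0, -129.6]
contact_force: [-0.4, -0.6, -0.3]
gripper_width: 0.0139
gripper_force: 55.0
```

Emit:
move_arm(plan=[[-1,0,0,-0.004,0,0,0],[-1,0,0,-0.004,0,0,0],[-1,0,0,-0.004,0,0,0],[-1,0,0,-0.003,0,0,0],[-1,0,0,0,0,0,0],[-1,0,0,0,0,0,0]])

```text
time_s: 25.68
tcp_pos: [0.4883, -0.3345, 0.115]
eef_rot: [-179.9, -0.0, -129.5]
contact_force: [-2.9, 1.9, 12.9]
gripper_width: 0.0135
gripper_force: 55.0
```

Emit:
move_arm(plan=[[-1,0,0,0,0,0,-5],[-1,0,0,0,0,0,-5],[-1,0,0,0,0,0,-5],[-1,0,0,0,0,0,-5],[-1,0,0,0,0,0,-5],[-1,0,0,0,0,0,-5],[-1,0,0,0,0,0,-5],[-1,0,0,0,0,0,-5],[-1,0,0,0,0,0,-5],[-1,0,0,0,0,0,-5],[-1,0,0,0,0,0,-5],[-1,0,0,0,0,0,0]])

```text
time_s: 27.18
tcp_pos: [0.489, -0.335, 0.1155]
eef_rot: [-179.9, 0.2, 175.4]
contact_force: [-1.9, 0.6, 11.6]
gripper_width: 0.0139
gripper_force: 55.0
```

```bash
python3 - <<'E'
from plant import telemetry; s=telemetry.get_state(); print(s["moment"],s["joints"].round(1))
E
```

```text
[ 0.11954318  0.54701807 -0.11213306] [-15.5  18.2 -18.5   0.1 -53.1 -79.2]
```

Emit:
move_arm(plan=[[-1,0,0,0,0,0,-2.5],[-1,0,0,0,0,0,-2.5],[-1,0,0,0,0,0,-0.5],[-1,0,0,0,0,0,0]])

```text
time_s: 27.68
tcp_pos: [0.489, -0.335, 0.1155]
eef_rot: [-179.9, 0.2, 170.0]
contact_force: [-1.5, 1.0, 11.3]
gripper_width: 0.0137
gripper_force: 55.0
```

```bash
python3 - <<'E'
from plant import telemetry; s=telemetry.get_state(); print(s["moment"],s["joints"].round(1))
E
```

```text
[0.29046626 0.6037544  0.04300403] [-15.5  18.2 -18.5   0.1 -53.1 -84.6]
```

Emit:
move_arm(plan=[[-1,0,0,0,0,0,-1],[-1,0,0,0,0,0,0],[-1,0,0,0.002,0,0,0],[-1,0,0,0.002,0,0,0],[-1,0,0,0.0015,0,0,0],[-1,0,0,0,0,0,0],[-1,0,0,0,0,0,0]])

```text
time_s: 28.55
tcp_pos: [0.489, -0.335, 0.1204]
eef_rot: [-179.9, 0.2, 169.0]
contact_force: [-0.6, -0.5, 7.3]
gripper_width: 0.0136
gripper_force: 55.0
```

```bash
python3 - <<'E'
from plant import telemetry; s=telemetry.get_state(); print(s["moment"],s["joints"].round(1))
E
```

```text
[-0.23347089  0.14297472  0.08406093] [-15.5  17.9 -18.2   0.1 -53.7 -85.6]
```

Emit:
move_arm(plan=[[-1,0,0,0.001,0,0,0],[-1,0,0,0.001,0,0,0],[-1,0,0,0,0,0,0]])

```text
time_s: 28.92
tcp_pos: [0.4888, -0.3348, 0.1211]
eef_rot: [-180.0, 0.1, 168.9]
contact_force: [2.4, -4.4, -1.8]
gripper_width: 0.0138
gripper_force: 55.0
```

Moving up 0.7 mm took the force from +7 to −2 N, so the lugs are seated in the catch. I'll release, retreat and verify.

Emit:
move_arm(plan=[[0,0,0,0,0,0,0],[0,0,0,0,0,0,0],[0,0,0,0,0,0,0],[0,0,0,0.03,0,0,0],[0,0,0,0.05,0,0,0],[0,0,0,0.05,0,0,0],[0,0,0,0.02,0,0,0],[0,0,0,0,0,0,0],[0,0,0,0,0,0,0]])

```text
time_s: 30.05
tcp_pos: [0.4874, -0.3337, 0.2701]
eef_rot: [180.0, -0.1, 168.9]
contact_force: [0.3, -0.0, -0.5]
gripper_width: 0.044
gripper_force: 0.0
```

```bash
python3 - <<'E'
from h import *
look("wrist",(.4885,-.3335),.142,"pics/w4.png")
c,W=look("top",(.523,.348),.138,"pics/t4.png")
o=np.load("top.npz"); W0=cloud(o)
d=np.abs(c["img"].astype(int)-o["img"]).max(-1)>60; n,l,s,ct=cv2.connectedComponentsWithStats(d.astype(np.uint8)); print([list(x) for x in s[1:] if x[4]>15])
E
```

```text
30.1 [ 0.4873 -0.3338  0.2698] [ 1.7997e+02 -1.1000e-01  1.6892e+02]
(array([ 489.6, -333.8,   50.2,   13.1,  -10.9]), 687) [ 0.4883 -0.3335  0.1413]
30.15 [ 0.4873 -0.3338  0.2697] [ 1.7997e+02 -1.2000e-01  1.6892e+02]
(array([523.8, 347.7,  49.2,  14. , -73.2]), 110) [0.5235 0.3478 0.1366]
[[np.int32(281), np.int32(98), np.int32(258), np.int32(322), np.int32(17157)], [np.int32(368), np.int32(111), np.int32(47), np.int32(26), np.int32(394)], [np.int32(127), np.int32(183), np.int32(26), np.int32(24), np.int32(239)], [np.int32(378), np.int32(189), np.int32(5), np.int32(7), np.int32(19)], [np.int32(363), np.int32(206), np.int32(7), np.int32(4), np.int32(21)], [np.int32(343), np.int32(246), np.int32(17), np.int32(12), np.int32(59)], [np.int32(345), np.int32(310), np.int32(10), np.int32(4), np.int32(20)], [np.int32(0), np.int32(319), np.int32(19), np.int32(45), np.int32(511)], [np.int32(340), np.int32(321), np.int32(21), np.int32(11), np.int32(40)], [np.int32(338), np.int32(330), np.int32(10), np.int32(4), np.int32(17)], [np.int32(331), np.int32(332), np.int32(10), np.int32(7), np.int32(19)], [np.int32(342), np.int32(333), np.int32(9), np.int32(8), np.int32(20)], [np.int32(145), np.int32(363), np.int32(90), np.int32(57), np.int32(3843)], [np.int32(295), np.int32(362), np.int32(8), np.int32(8), np.int32(47)], [np.int32(257), np.int32(376), np.int32(19), np.int32(4), np.int32(25)], [np.int32(308), np.int32(410), np.int32(8), np.int32(10), np.int32(22)]]
```

View pics/w4.png

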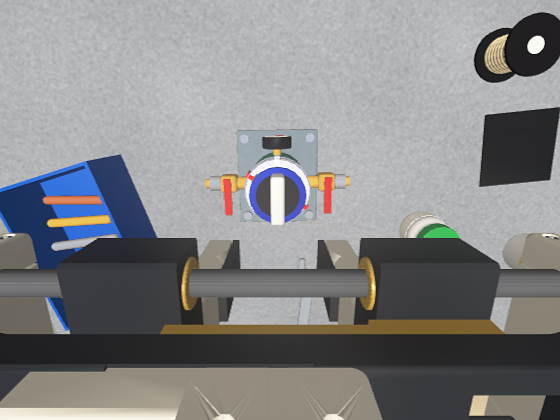

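View pics/t4.png

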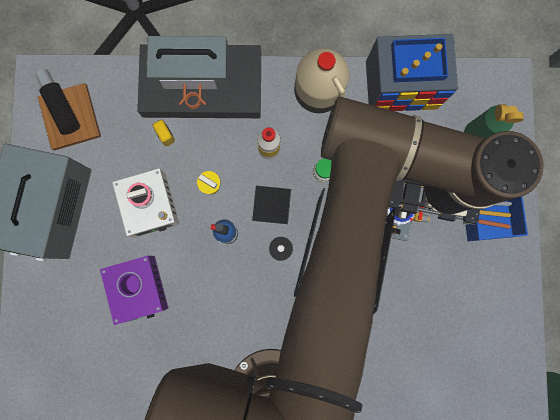

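Both views confirm the swap. Blue is in the dryer at (277,190) in the wrist view, at its locked height and angle, and pink is in the dock at (140,195) in the top view. Nothing else visible has moved; the arm hides the wrench in this view.

```bash
python3 -c "
from plant import workorder; print(workorder.close_job())"
```

```text
the job is handed in; nothing more can be done
None
```

The job is handed in after about 30 s of robot time: the blue cartridge is locked in the dryer, the pink one stands fully down in the dock's well, and everything else in view is where it was (the arm hid the wrench in the last picture).

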